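# Snug the strainer pot cap and shut the flap

## Robot

A 6-joint arm with a two-finger parallel gripper is mounted at the origin on the work surface. World frame = base frame: x ahead of the robot, y to its left, z up, the work surface at z = 0. Lengths are in m, angles in rad, forces in N, time in s.
With the tool pointing down it reaches from about 0.375 to 0.9 m from the base axis. Payload 3.1 kg.
Tool frame: the origin (TCP) lies between the finger pads; the fingertips stand manip.nose_length ahead of it and the grasp point (between the pads) lies 5 mm behind it (manip.nose_length is the distance from the TCP to the fingertips, in m); z points along the fingers, y is the line along which they close (so a half turn about z gives the same grasp; the last joint's range is limited). The gripper opens to 85 mm and grips with 20 to 120 N. Pads are 22 mm wide; open, the fingers measure 114 mm over their backs; the gripper's body (76 mm by 85 mm) begins 54 mm behind the grasp point. The pads swing forward as they close: fully open they stand 13 mm farther back than shut.
Start: joints at [-1.51, 0.527, 1.433, -0, 1.181, -0.178], TCP at [0.148, -0.607, 0.22] pointing down, gripper open.
Joint ranges: [-3.08, 3.08], [-0.75, 2.2], [0.22, 2.44], [-1.43, 4.57], [0, 2.65], [-2.85, 2.85]. Speed limits (rad/s): [2.79, 2.79, 3.14, 3.14, 3.14, 3.14].

## Interface

Orientations are given as a unit quaternion [x, y, z, w].
In Python, from station import monitor, eyes, job, manip gives the robot as it stands.
- The arm moves only by the shell command python3 -m pendant 'ROWS' [FORCE]. ROWS is JSON, a list that holds one entry, the list of rows, each a list of 7 numbers: the shift along the tool's x, y, z as a fraction of full scale, then the turn, a rotation vector about the tool's x, y, z as a fraction of full scale, then the opening, from 0 (shut) to 1 (fully open). A call has 1 to 20 rows; each row shifts and turns the commanded pose from where the row before left it, along the tool's axes as they then stand; what a row does not reach is not made up. Full scale, the value 1, is 800 mm for a shift and 0.12 rad for a turn. A row lasts 1/10 s, in which the tool goes at most 50 mm and 8.59 degrees, less where a joint would pass 70% of its speed; a pose out of reach is approached as far as the arm can. A call with a number of a shift or a turn outside -1 to 1 is refused whole. A call with a gripper value outside its range is refused whole. The fingers move at their own pace and stop on an object; FORCE is the grip in N (left out, the last holds). Time passes only in rows, so rows that do not move let the fingers close. It gives the time, the measured TCP pose, the force, the opening and the grip force at its end, in the units of the state.
- monitor.sense(): the state, without advancing time (a new reading comes with each control period).
- eyes.snapshot(name): name is "side" or "top" or "wrist"; returns a dict with "pixels" (400x640x3 uint8, red, green, blue), "depth" (400x640 float32, m along the optical axis (not along the pixel's ray), 0 where there is no reading), "intrinsics" (3x3 intrinsics, pixels), "k1" (the pictures are not rectified: a ray, as slopes to the right and down, at radius r is drawn at 1 + k1 r^2 times it, then the intrinsics apply), "eye" and "attitude" of the camera in the world. Camera axes: x right, y down, z forward; pixel columns grow to the right and rows downward; lengths in m; the calibration is good to about 2 mm. A picture is of the moment at which its call begins.
- job.sign_off(): hands the job in; it is judged then, once.
The state is a dict: "t": time; "q": joint angles; "qd": joint speeds; "tau": joint torques, N m; "tcp_pos": TCP position; "tool_rot": TCP orientation; "force": force on the tool from outside, world axes, zero at the start; "ft_torque": the same for the moment, N m; "finger_gap": opening from 0.0 (shut) to 1.0 (fully open); "gripper_force": force on a finger pad.
Only numpy, scipy, OpenCV 4.12 (cv2) and the standard library are available. Lean on these libraries where they do the work, as an engineer would, in place of code of your own. Each camera call takes 0.05 s, during which the arm holds its last target. There are 200 camera calls.

## Task

The strainer pot in the niche has just been cleaned and its hexagonal steel cap is only spun on loosely. Screw the cap down clockwise until the turning torque rises and it sits snug on its gasket, stopping before the gasket is crushed by overtightening. Then swing the tin flap fully shut over the niche and leave it, without disturbing the other parts lying on the shelf.

Things in the scene. Friction and masses are not known exactly. Their poses are not given: they have to be found in the camera images.
- niche: open-topped pine box fixed on the shelf, 190 x 190 mm outside, 92 mm high, walls and floor 7 mm. In its middle stands the strainer pot, a 47 mm wide steel neck under the cap. Origin: centre of its underside, on the axis of pot and cap. z up; +x points to the wall that carries the flap's hinge.
- cap_center (a point): centre (half-way up) of the steel hexagonal screw cap amid the niche, 65 mm above the shelf; 44 mm across flats, 51 mm across corners, 26 mm tall; 60 mm free all round. z up, on the screw axis; x is normal to a pair of flats (others every 60 degrees). Clockwise from above tightens; it sinks 1 mm per rad and has 1.1 to 2.6 rad to run before it meets the gasket. It stays where it is left.
- gasket_top (a point): centre of the top of the rubber gasket hidden under the cap, 51 mm up. First contact is at a different cap angle each time and is only felt: running takes 0.04 N m; on the gasket torque climbs from 0.08 by 1.5 N m per rad. Snug: 0.27 to 0.5 N m (0.13 to 0.28 rad past contact); over 0.55 it is crushed. Squeeze is 1 mm per rad, unreadable here. Let go, it eases back to a light seat.
- flap (a joint): angle of the tin flap in rad: 0 lying shut on the niche, 1.57 standing upright, 1.95 leaning fully back. It starts at 1.5 to 1.85. A stiff hinge (about 0.2 N m of friction) keeps it at any angle.
- flap_hinge (a point): middle of the flap's hinge line, on top of the niche's +x wall, 92 mm above the shelf; the line runs along y. Axes turn with the flap: from the hinge the flap runs 190 mm along -x, is 190 mm wide along y and 3 mm thick (z 0 to 3 mm); +z points out of its outer face (up when shut, away from the niche when open).
- flap_edge (a point): middle of the flap's free edge, 190 mm from the hinge, with a 10 mm high, 8 mm wide folded lip on the outer face along the whole edge; axes as those of flap_hinge.
- stem: loose brass thermometer stem lying on the shelf, 132 mm long with a 22 mm square head, 22 mm high; origin under its middle. Leave it alone.
- cover: loose green enamel thermostat cover, 75 x 85 x 28 mm; origin at the centre of its underside. Leave it alone.
- plug0: loose white porcelain fuse plug standing upright, 32 mm diameter, 36 mm tall; origin at the centre of its underside. Leave it alone.
- plug1: another porcelain fuse plug, the same as plug0. Leave it alone.

How it is judged:
On the way:
1. the cap is screwed down snug while the flap stands open: gasket squeezed by 0.10 mm (0.10 rad past first contact, about 0.23 N m) or more (z of gasket_top in the frame of niche below 0.0509 m and value of joint flap above 0.8 rad), for 0.2 s.
At the end, for the whole second after the job is handed in: The cap, let go, still bears on the gasket (squeezed by 0.02 mm or more, never by over 0.32 mm). The flap is shut to within 0.05 rad and at rest, and the other parts are undisturbed (z of gasket_top in the frame of niche between 0.05068 and 0.05098 m and value of joint flap below 0.05 rad and velocity of joint flap between -0.05 and 0.05 rad/s); the robot touches nothing.
It fails at once if the cap is overtightened (gasket squeezed by more than 0.32 mm, about 0.55 N m) (z of gasket_top in the frame of niche below 0.05068 m).
It fails at once if a part lying on the shelf is moved by more than 20 mm (distance of any of stem, cover, plug0, plug1 from where it was at the start of the episode above 0.02 m).
It also fails if it takes over 70 s, if anything falls off the work surface, if the arm or the gripper's body presses on something with over 40 N, if the wrist force passes 120 N, or if a joint passes its speed limit or range.

## Working session

There is one attempt and no reset: what is moved stays moved. The work goes in short steps, Python scripts to look and compute and a shell command to move; the robot and the scene stay as the last step left them, time stands still between calls to the robot, and variables do not carry over. Pictures are saved under pics/ and viewed, at most 10 in all, crops included, and the job is handed in when it is done.

```bash
mkdir -p pics; ls
python3 - <<'E'
from station import monitor, eyes, job, manip
import cv2,numpy as np
s=monitor.sense(); print({k:np.round(v,3).tolist() for k,v in s.items()}, manip.nose_length)
ims=[]
for n in("top","side"):
    d=eyes.snapshot(n); np.savez(f"{n}0.npz",**d)
    print(n,d["intrinsics"],d["k1"],d["eye"],d["attitude"])
    cv2.imwrite(f"pics/{n}0.png",d["pixels"][...,::-1])
E
```

```text
pics
{'t': 0.0, 'q': [-1.509, 0.528, 1.434, -0.0, 1.181, -0.179], 'qd': [-0.001, -0.001, 0.001, 0.0, -0.001, 0.0], 'tau': [0.0, -44.235, -17.802, -0.0, 0.008, 0.0], 'tcp_pos': [0.148, -0.606, 0.219], 'tool_rot': [0.993, 0.12, 0.0, -0.001], 'force': [0.649, 0.478, 0.287], 'ft_torque': [-0.007, 0.025, -0.006], 'gripper_force': 0.0, 'finger_gap': 0.998} 0.014
top [[465.23028335   0.         318.6500205 ]
 [  0.         465.23028335 200.54329766]
 [  0.           0.           1.        ]] -0.08458611962649835 [ 0.42712761 -0.06882105  0.93266019] [ 0.71519175 -0.69460986  0.05368502 -0.05599835]
side [[464.35122368   0.         312.29456359]
 [  0.         464.35122368 198.78823097]
 [  0.           0.           1.        ]] -0.03235372464170108 [ 0.42946379 -0.71307169  0.56522918] [ 0.88053051 -0.09091342  0.03733845 -0.46368806]
```

View pics/top0.png

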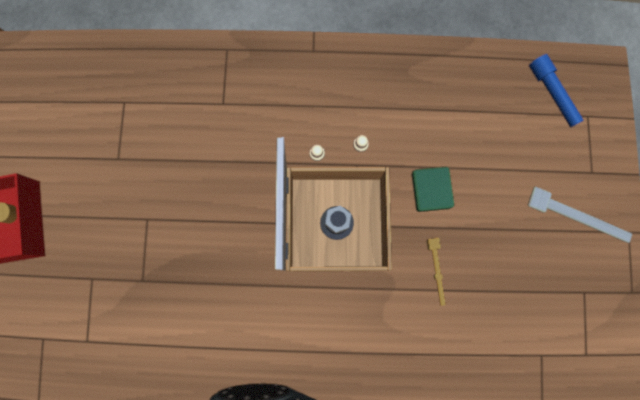

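View pics/side0.png

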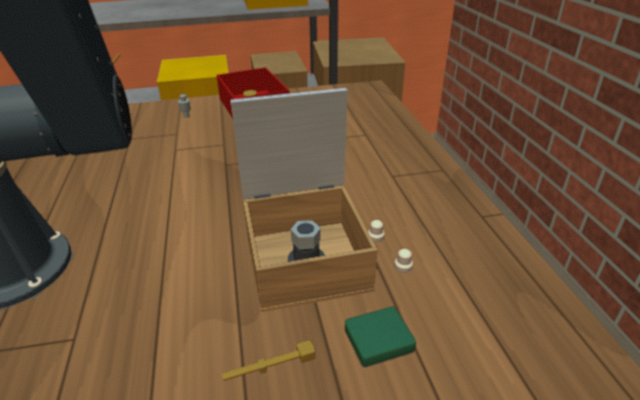

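The top view shows the niche at about px (337,220), with the flap on its left (+y) wall at column 280. The cap is at (338,219), the plugs at (317,152) and (362,143), the cover at (433,189) and the stem at (438,270). The side view agrees, with the flap leaning about upright.

```bash
cat > h.py <<'E'
import numpy as np,cv2
from scipy.spatial.transform import Rotation as R
def cloud(d):
    h,w=d["depth"].shape; K=d["intrinsics"]; k=float(d["k1"])
    u,v=np.meshgrid(np.arange(w),np.arange(h))
    x=(u-K[0,2])/K[0,0]; y=(v-K[1,2])/K[1,1]; X,Y=x.copy(),y.copy()
    for _ in range(8):
        f=1+k*(X*X+Y*Y); X,Y=x/f,y/f
    z=d["depth"]; P=np.stack([X*z,Y*z,z],-1)
    W=P@R.from_quat(d["attitude"]).as_matrix().T+d["eye"]
    W[z==0]=np.nan; return W
def hexang(p): # 6-fold flat-normal angle via support widths
    a=np.radians(np.arange(0,60,0.5)); w=[]
    for t in a:
        w.append(np.mean([np.ptp(p@[np.cos(t+k*np.pi/3),np.sin(t+k*np.pi/3)]) for k in range(3)]))
    i=int(np.argmin(w)); return np.degrees(a[i]),min(w),max(w)
E
python3 - <<'E'
from h import *
for n in("top","side"):
    W=cloud(np.load(n+"0.npz")); z=W[...,2]
    near=np.hypot(W[...,0]-.39,W[...,1]+.10)<.2
    v,u=np.where(near&(z>.08)&(z<.10)); p=W[v,u]
    r=cv2.minAreaRect(p[:,:2].astype(np.float32)); print(n,"rim",len(p),r,np.median(p[:,2]))
    c=np.array(r[0]); m=(np.hypot(W[...,0]-c[0],W[...,1]-c[1])<.05)&(z>.07)&(z<.085); q=W[m]
    if len(q)>8:
        print("cap",len(q),cv2.minEnclosingCircle(q[:,:2].astype(np.float32)),np.median(q[:,2]),hexang(q[:,:2]))
    f=W[near&(z>.11)&(z<.3)]
    if len(f):print("flap",len(f),f.min(0),f.max(0)); l=f[f[:,2]<.16].mean(0);hh=f[f[:,2]>.2].mean(0);print(l,hh)
    for nm,box in dict(plugs=(z>.02)&(z<.06)&(W[...,0]>.5)).items():
        q=W[box]; 
        q=q[(abs(q[:,1])<.25)]; print(nm,len(q),q.min(0) if len(q) else '',q.max(0) if len(q) else '')
E
```

```text
top rim 1144 ((0.5021691918373108, -0.10111905634403229), (0.1369253396987915, 0.1910053789615631), 1.6163878440856934) 0.09076010599043771
cap 499 ((0.5278260707855225, -0.10005572438240051), 0.024796130135655403) 0.07875135227932528 (np.float64(22.0), np.float64(0.044157193016492985), np.float64(0.04912622611205028))
flap 1773 [ 0.26189793 -0.062883    0.11008605] [0.56878235 0.05456809 0.29999313]
[ 0.49904784 -0.00785389  0.13294636] [ 0.38626028 -0.00460938  0.27476386]
plugs 945 [ 0.50020249 -0.1894724   0.02001545] [ 0.70406206 -0.0094908   0.05991875]
side rim 1785 ((0.5028754472732544, -0.10090403258800507), (0.13676981627941132, 0.19648785889148712), 1.6198493242263794) 0.09011463094071925
cap 459 ((0.5285775661468506, -0.10087579488754272), 0.026377910748124123) 0.07832022654697574 (np.float64(21.5), np.float64(0.04589372911546465), np.float64(0.05051835097519649))
flap 9602 [ 0.19245085 -0.07482607  0.11000043] [0.57040652 0.05448986 0.29999476]
[ 0.49856543 -0.00857945  0.13559025] [ 0.40184213 -0.02421647  0.25269498]
plugs 3395 [ 0.50001858 -0.1996574   0.02001207] [ 0.70431596 -0.00648042  0.05999247]
```

Run:
```python
import cv2,numpy as np
i=cv2.imread("pics/top0.png")[170:275,270:400]
cv2.imwrite("pics/topcrop.png",cv2.resize(i,None,fx=5,fy=5,interpolation=cv2.INTER_CUBIC))
```

```text
(no output)
```

View pics/topcrop.png

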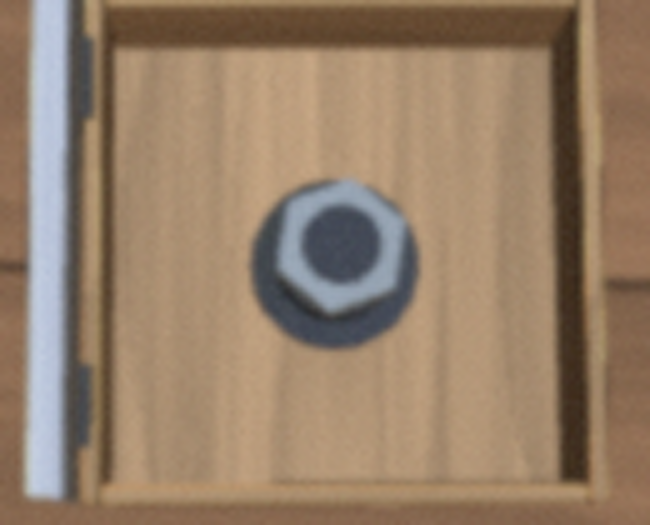

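Cap centre is about (0.528, -0.1005) with its top at 0.078, and the flat normals lie at 22° + 60k. I'll move over the cap and turn the tool's y to 82°, which leaves the last joint enough room to do it in one grip.

```bash
python3 -m pendant '[[[0.0437,-0.0358,0,0,0,0,1],[0.0437,-0.0358,0,0,0,0,1],[0.0437,-0.0358,0,0,0,0,1],[0.0437,-0.0358,0,0,0,0,1],[0.0437,-0.0358,0,0,0,0,1],[0.0437,-0.0358,0,0,0,0,1],[0.0437,-0.0358,0,0,0,0,1],[0.0437,-0.0358,0,0,0,0,1],[0.0437,-0.0358,0,0,0,0,1],[0.0437,-0.0358,0,0,0,0,1],[0.0437,-0.0358,0,0,0,0,1],[0.0437,-0.0358,0,0,0,0,1],[0.0437,-0.0358,0,0,0,0,1],[0.0437,-0.0358,0,0,0,0,1],[0,0,0,0,0,0,1]]]'
python3 -m pendant '[[[0,0,0,0,0,-1,1],[0,0,0,0,0,-1,1],[0,0,0,0,0,-1,1],[0,0,0,0,0,-1,1],[0,0,0,0,0,-1,1],[0,0,0,0,0,-1,1],[0,0,0,0,0,-1,1],[0,0,0,0,0,-1,1],[0,0,0,0,0,-1,1],[0,0,0,0,0,-1,1],[0,0,0,0,0,-1,1],[0,0,0,0,0,-1,1],[0,0,0,0,0,-1,1],[0,0,0,0,0,-1,1],[0,0,0,0,0,-1,1],[0,0,0,0,0,-1,1],[0,0,0,0,0,-1,1],[0,0,0,0,0,-1,1],[0,0,0,0,0,-1,1],[0,0,0,0,0,-1,1]]]'
python3 -m pendant '[[[0,0,0,0,0,-1,1],[0,0,0,0,0,-1,1],[0,0,0,0,0,-1,1],[0,0,0,0,0,0,1],[0,0,0,0,0,0,1]]]'
cat > where.py <<'E'
from h import *; from station import monitor
s=monitor.sense(); M=R.from_quat(s["tool_rot"]).as_matrix()
print("t",s["t"],"tcp",np.round(s["tcp_pos"],4),"q",np.round(s["q"],3),"ytool deg",np.degrees(np.arctan2(M[1,1],M[0,1])).round(2),"z",M[:,2].round(4),"F",np.round(s["force"],2),"T",np.round(s["ft_torque"],3),"gap",s["finger_gap"],"g",s["gripper_force"])
def go(p): print("tool shift frac",(M.T@(np.array(p)-s["tcp_pos"])/.8).round(5))
E
python3 - <<'E'
from where import *
go([.528,-.1005,s["tcp_pos"][2]])
from station import eyes
d=eyes.snapshot("wrist"); cv2.imwrite("pics/w1.png",d["pixels"][...,::-1])
W=cloud(d); z=W[...,2]; m=(np.hypot(W[...,0]-.528,W[...,1]+.1)<.04)&(z>.072)&(z<.085); q=W[m]
print(len(q),cv2.minEnclosingCircle(q[:,:2].astype(np.float32)),np.median(q[:,2]),hexang(q[:,:2]))
E
```

```text
t: 1.6
tcp_pos: [0.5311, -0.097, 0.2194]
tool_rot: [0.992, 0.123, 0.001, -0.001]
force: [-0.1, -0.5, -0.6]
finger_gap: 1.001
gripper_force: 0.0
t: 3.6
tcp_pos: [0.5279, -0.1019, 0.2192]
tool_rot: [0.246, 0.969, -0.0, -0.001]
force: [-0.1, -0.4, -0.5]
finger_gap: 1.001
gripper_force: 0.0
t: 4.1
tcp_pos: [0.5282, -0.1017, 0.2194]
tool_rot: [0.072, 0.997, 0.0, -0.0]
force: [-0.3, 0.1, 0.4]
finger_gap: 1.002
gripper_force: 0.0
t 4.1 tcp [ 0.5282 -0.1017  0.2194] q [-0.398  0.411  1.651 -0.     1.08  -1.824] ytool deg 81.7 z [-7.e-04  1.e-04 -1.e+00] F [-0.27  0.07  0.39] T [-0.009  0.02   0.016] gap 1.0022471423623953 g 0.0
tool shift frac [0.00046 0.00147 0.     ]
1530 ((0.5299347043037415, -0.09891552478075027), 0.025187738239765167) 0.07842822875599006 (np.float64(13.0), np.float64(0.0442183954628732), np.float64(0.04999953223994854))
```

View pics/w1.png

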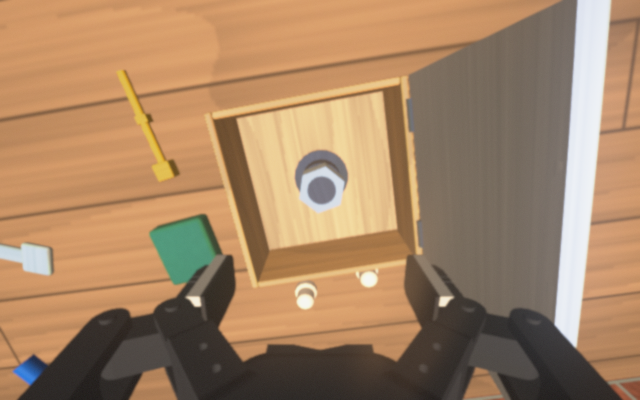

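Run:
```python
from where import *
from station import eyes
d=eyes.snapshot("wrist"); W=cloud(d); z=W[...,2]; m=((np.hypot(W[...,0]-.529,W[...,1]+.1)<.04)&(z>.074)&(z<.085)).astype(np.uint8)
c=max(cv2.findContours(m,0,1)[0],key=cv2.contourArea); h=cv2.convexHull(c)
a=cv2.approxPolyDP(h,4,True)[:,0]; p=W[a[:,1],a[:,0]][:,:2]; print(a.tolist(),p.round(4).tolist())
e=np.roll(p,-1,0)-p; print(np.degrees(np.arctan2(e[:,1],e[:,0])+np.pi/2)%60,np.linalg.norm(e,axis=1), p.mean(0))
```

```text
t 4.15 tcp [ 0.5283 -0.1017  0.2194] q [-0.398  0.411  1.651 -0.     1.08  -1.824] ytool deg 81.73 z [-6.e-04  1.e-04 -1.e+00] F [-0.18  0.13  0.35] T [-0.059  0.058  0.016] gap 0.9975242817066112 g 0.0
[[325, 166], [344, 182], [339, 205], [317, 212], [299, 198], [302, 176]] [[0.5059, -0.0916], [0.5247, -0.0744], [0.5486, -0.0826], [0.5534, -0.1069], [0.5354, -0.1234], [0.5124, -0.1165]]
[12.4676922  11.06830496 11.11814614 12.65456407 13.09499544 14.60929739] [0.02540343 0.02530152 0.02469601 0.02444532 0.02401048 0.02570228] [ 0.53008011 -0.09924595]
```

Run:
```python
from where import *
from station import eyes
def poly(d,n):
    W=cloud(d); z=W[...,2]
    near=np.hypot(W[...,0]-.528,W[...,1]+.1)
    m=((near<.04)&(z>.074)&(z<.085)).astype(np.uint8)
    c=max(cv2.findContours(m,0,1)[0],key=cv2.contourArea); h=cv2.convexHull(c)[:,0]
    p=W[h[:,1],h[:,0]][:,:2]; q=W[m>0]
    print(n,"cap",hexang(p),p.mean(0),"(min,max)/2",(p.min(0)+p.max(0))/2)
    r=W[(abs(z-.092)<.006)&(near<.16)&(abs(W[...,1]+.1)<.085)&(abs(W[...,0]-.528)>.08)]
    for s in(1,-1):
        a=r[(r[:,0]-.528)*s>0]
        if len(a)>10: print("  rim",s,len(a),np.degrees(np.arctan(np.polyfit(a[:,1],a[:,0],1)[0])),np.median(a[:,0]))
for n in("top","side"): poly(np.load(n+"0.npz"),n)
poly(eyes.snapshot("wrist"),"wrist")
d=eyes.snapshot("wrist"); cv2.imwrite("pics/w1c.png",cv2.resize(d["pixels"][130:240,260:390,::-1],None,fx=5,fy=5,interpolation=cv2.INTER_CUBIC))
print(d["attitude"],d["eye"])
```

```text
t 4.2 tcp [ 0.5284 -0.1016  0.2195] q [-0.398  0.411  1.651 -0.     1.08  -1.825] ytool deg 81.76 z [-4.e-04  1.e-04 -1.e+00] F [ 0.89 -0.41 -0.26] T [ 0.038  0.041 -0.016] gap 0.9939654595248312 g 0.0
top cap (np.float64(21.5), np.float64(0.044066344134831216), np.float64(0.04912622611205028)) [ 0.52756511 -0.10191344] (min,max)/2 [ 0.52765503 -0.09992037]
  rim 1 381 -1.7099974396739743 0.6197722391112994
  rim -1 375 -1.6232022679562905 0.43641117146617636
side cap (np.float64(22.0), np.float64(0.045129687266550374), np.float64(0.050333977771325235)) [ 0.53005295 -0.10112968] (min,max)/2 [ 0.52988356 -0.09977672]
  rim 1 295 -1.7440799683599142 0.6200922400886728
  rim -1 280 -1.1686176753811026 0.4382152632113312
wrist cap (np.float64(12.5), np.float64(0.04416700916378178), np.float64(0.04980604005226053)) [ 0.53207873 -0.09683799] (min,max)/2 [ 0.52976156 -0.09923898]
  rim 1 1078 -1.314155033358375 0.6197557693430172
  rim -1 1530 -1.7642192748175023 0.4385046724541037
[0.74737888 0.64750885 0.09734434 0.11261074] [ 0.4540871  -0.089652    0.37325482]
```

View pics/w1c.png

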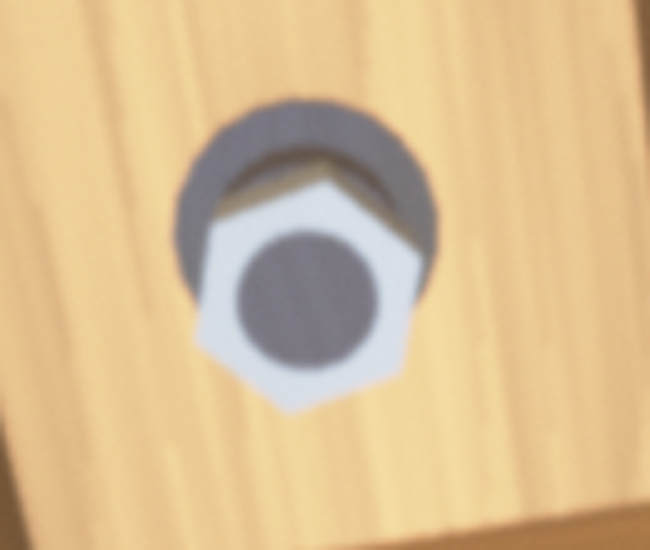

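The rims agree across the three views, but the cap angle doesn't: 22° earlier, 12.5° now. I'll take fresh top and side pictures to settle it.

Run:
```python
from where import *
from station import eyes
for n in("side","wrist","top"):
    d=eyes.snapshot(n); W=cloud(d); z=W[...,2]
    m=((np.hypot(W[...,0]-.529,W[...,1]+.1)<.04)&(z>.074)&(z<.085)).astype(np.uint8)
    if m.sum()<100: print(n,"hidden"); continue
    h=cv2.convexHull(max(cv2.findContours(m,0,1)[0],key=cv2.contourArea))[:,0]
    p=W[h[:,1],h[:,0]][:,:2]; print(n,m.sum(),hexang(p),(p.min(0)+p.max(0))/2)
```

```text
t 4.3 tcp [ 0.5285 -0.1015  0.2196] q [-0.397  0.411  1.65  -0.     1.08  -1.825] ytool deg 81.81 z [-2.e-04  0.e+00 -1.e+00] F [ 0.44 -0.53  0.27] T [-0.012 -0.031  0.032] gap 0.9976452296332442 g 0.0
side 405 (np.float64(12.5), np.float64(0.044420065979556146), np.float64(0.04958977104445584)) [ 0.52981325 -0.10060406]
wrist 1510 (np.float64(12.5), np.float64(0.044117379192449825), np.float64(0.0499093714303404)) [ 0.53002683 -0.09924463]
top 228 (np.float64(13.0), np.float64(0.03626766031781159), np.float64(0.03784505350232334)) [ 0.520497   -0.09814451]
```

The cap really did turn, by about 9.5° clockwise since the first picture. I'll align to 12.5 + 60 = 72.5° and go down with the fingers open.

```bash
python3 -m pendant '[[[0,0,0,0,0,0.675,1],[0,0,0,0,0,0.675,1],[-0.0006,0.0022,0.04,0,0,0,1],[0,0,0.04,0,0,0,1],[0,0,0.04,0,0,0,1],[0,0,0.04,0,0,0,1],[0,0,0.02,0,0,0,1],[0,0,0.0107,0,0,0,1],[0,0,0,0,0,0,1],[0,0,0,0,0,0,1]]]'
python3 - <<'E'
from where import *
go([.5297,-.0998,.067])
from station import eyes
for n in("side","wrist"):
    d=eyes.snapshot(n); W=cloud(d); z=W[...,2]
    m=((np.hypot(W[...,0]-.529,W[...,1]+.1)<.03)&(z>.074)&(z<.082)).astype(np.uint8)
    print(n,m.sum())
    if m.sum()<100: continue
    h=cv2.convexHull(max(cv2.findContours(m,0,1)[0],key=cv2.contourArea))[:,0]
    p=W[h[:,1],h[:,0]][:,:2]; print(n,m.sum(),hexang(p),(p.min(0)+p.max(0))/2)
    cv2.imwrite(f"pics/{n}2.png",d["pixels"][...,::-1])
E
```

```text
t: 5.45
tcp_pos: [0.5303, -0.1, 0.0677]
tool_rot: [0.151, 0.988, -0.0, 0.001]
force: [0.9, 0.3, 0.3]
finger_gap: 0.998
gripper_force: 0.0
t 5.45 tcp [ 0.5303 -0.1     0.0677] q [-0.394  0.643  1.772  0.     0.725 -1.661] ytool deg 72.6 z [ 1.3e-03 -5.0e-04 -1.0e+00] F [0.85 0.27 0.34] T [-0.005 -0.044  0.022] gap 0.9983259260268597 g 0.0
tool shift frac [8.3e-04 5.0e-05 8.4e-04]
side 176
side 176 (np.float64(49.0), np.float64(0.03310191766864834), np.float64(0.03457093986143867)) [ 0.54244368 -0.10335731]
wrist 5169
wrist 5169 (np.float64(10.0), np.float64(0.0441924928982908), np.float64(0.05020987177532968)) [ 0.52965316 -0.09910203]
```

```bash
python3 -m pendant '[[[0.0008,0,0.0005,0,0,0.36,1],[0,0,0,0,0,0,0],[0,0,0,0,0,0,0],[0,0,0,0,0,0,0],[0,0,0,0,0,0,0],[0,0,0,0,0,0,0],[0,0,0,0,0,0,0],[0,0,0,0,0,0,0],[0,0,0,0,0,0,0],[0,0,0,0,0,0,0]]]' 40
python3 where.py
python3 -m pendant '[[[0,0,0,0,0,0,0],[0,0,0,0,0,0,0]]]'; python3 where.py
```

```text
t: 6.55
tcp_pos: [0.5291, -0.0997, 0.0667]
tool_rot: [0.173, 0.985, -0.0, 0.0]
force: [-0.9, -0.3, 1.3]
finger_gap: -0.002
gripper_force: 0.5
t 6.55 tcp [ 0.5291 -0.0997  0.0667] q [-0.394  0.644  1.774 -0.     0.723 -1.618] ytool deg 70.12 z [ 1.e-04 -1.e-04 -1.e+00] F [-0.89 -0.27  1.29] T [ 0.01  -0.021 -0.016] gap -0.0017664790848198459 g 0.5379158165305853
t: 6.75
tcp_pos: [0.5291, -0.0996, 0.0667]
tool_rot: [0.173, 0.985, -0.0, 0.0]
force: [0.2, 1.4, 0.6]
finger_gap: -0.002
gripper_force: 0.5
t 6.75 tcp [ 0.5291 -0.0996  0.0667] q [-0.394  0.644  1.774 -0.     0.723 -1.618] ytool deg 70.12 z [ 0. -0. -1.] F [0.21 1.42 0.6 ] T [-0.022  0.017  0.047] gap -0.002140853524449813 g 0.5067695584148169
```

The fingers shut completely on nothing, so I'll look.

Run:
```python
from where import *
from station import eyes
a=eyes.snapshot("wrist"); b=eyes.snapshot("side")
cv2.imwrite("pics/ws3.png",np.hstack([cv2.resize(a["pixels"],(480,300)),cv2.resize(b["pixels"][140:320,200:400],(320,300))])[...,::-1])
```

```text
t 6.75 tcp [ 0.5291 -0.0996  0.0667] q [-0.394  0.644  1.774 -0.     0.723 -1.618] ytool deg 70.12 z [ 0. -0. -1.] F [0.21 1.42 0.6 ] T [-0.022  0.017  0.047] gap -0.002140853524449813 g 0.5067695584148169
```

View pics/ws3.png

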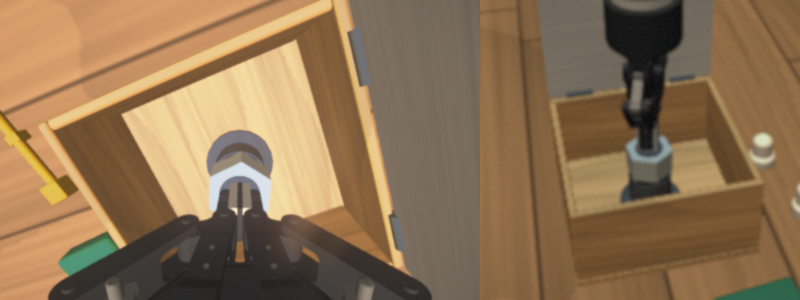

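The fingers are shut just above the cap's top at about (240,190), left half, so the tips sit higher than I computed. I'll measure the tip height with the side camera's depth.

Run:
```python
from where import *
from station import eyes,manip
d=eyes.snapshot("side"); W=cloud(d); z=W[...,2]; px=d["pixels"].astype(int)
near=np.hypot(W[...,0]-.529,W[...,1]+.1)<.032
for lo in np.arange(.05,.16,.005):
    m=near&(z>=lo)&(z<lo+.005)
    if m.any(): print(round(lo,3),m.sum(),px[m].mean(0).round(),np.ptp(W[m][:,0]).round(4),W[m][:,:2].mean(0).round(4),int(np.median(np.where(m)[0])))
print(manip.nose_length,[k for k in dir(manip) if k[0]!='_'])
```

```text
t 6.85 tcp [ 0.5291 -0.0996  0.0666] q [-0.394  0.644  1.774  0.     0.723 -1.618] ytool deg 70.12 z [ 0.  0. -1.] F [ 0.24 -0.75  0.28] T [-0.049 -0.016 -0.04 ] gap -0.0021210151658066748 g 0.48942334949970245
0.05 43 [86. 82. 70.] 0.0442 [ 0.5266 -0.1189] 247
0.055 74 [96. 92. 78.] 0.0462 [ 0.5281 -0.1179] 245
0.06 62 [97. 93. 78.] 0.0465 [ 0.528  -0.1174] 242
0.065 62 [96. 92. 78.] 0.0464 [ 0.5278 -0.1178] 240
0.07 67 [98. 95. 83.] 0.0465 [ 0.5266 -0.1181] 238
0.075 264 [118. 129. 128.] 0.0452 [ 0.5285 -0.1085] 231
0.08 28 [76. 80. 79.] 0.0321 [ 0.5296 -0.1081] 229
0.085 31 [58. 57. 54.] 0.0218 [ 0.5273 -0.1097] 227
0.09 32 [58. 56. 52.] 0.0222 [ 0.5285 -0.11  ] 225
0.095 33 [48. 45. 41.] 0.0223 [ 0.5269 -0.1113] 223
0.1 31 [50. 47. 42.] 0.0224 [ 0.5266 -0.1113] 221
0.105 33 [48. 44. 40.] 0.0223 [ 0.5281 -0.1106] 218
0.11 11 [41. 37. 33.] 0.0223 [ 0.5282 -0.1116] 217
0.115 1 [86. 60. 38.] 0.0 [ 0.5428 -0.0974] 207
0.12 19 [53. 41. 31.] 0.0302 [ 0.5354 -0.1108] 209
0.125 16 [37. 32. 28.] 0.0367 [ 0.5293 -0.1193] 213
0.13 15 [21. 21. 21.] 0.0192 [ 0.5301 -0.1225] 208
0.135 3 [22. 22. 23.] 0.003 [ 0.5325 -0.1186] 205
0.14 17 [32. 28. 24.] 0.0146 [ 0.5357 -0.1179] 203
0.145 37 [45. 40. 35.] 0.0405 [ 0.5321 -0.1139] 199
0.15 27 [44. 39. 33.] 0.0404 [ 0.5322 -0.1122] 197
0.155 36 [34. 32. 28.] 0.0417 [ 0.5304 -0.1161] 195
0.014 ['PlanningError', 'nose_length']
```

```bash
python3 -m pendant '[[[0,0,-0.0125,0,0,0,0],[0,0,-0.0125,0,0,0,0],[0,0,-0.025,0,0,0,0],[0,0,-0.025,0,0,0,0],[0,0,0,0,0,0,0]]]'
cat > fing.py <<'E'
from where import *
from station import eyes
d=eyes.snapshot("side"); W=cloud(d); z=W[...,2]; px=d["pixels"].astype(int)
near=(np.hypot(W[...,0]-s["tcp_pos"][0],W[...,1]-s["tcp_pos"][1])<.06)
for lo in np.arange(.07,.22,.005):
    m=near&(z>=lo)&(z<lo+.005)
    if m.any(): print(round(lo,3),m.sum(),px[m].mean(0).round(),W[m].min(0).round(3)[:2],W[m].max(0).round(3)[:2])
cv2.imwrite("pics/f%d.png"%(s["t"]*100),cv2.resize(d["pixels"][60:280,200:400,::-1],None,fx=2.5,fy=2.5))
E
python3 fing.py; ls pics
```

```text
t: 7.4
tcp_pos: [0.5312, -0.1004, 0.1299]
tool_rot: [0.173, 0.985, -0.001, 0.003]
force: [0.1, -0.2, 0.7]
finger_gap: 0.001
gripper_force: 0.0
t 7.4 tcp [ 0.5312 -0.1004  0.1299] q [-0.394  0.54   1.735  0.     0.86  -1.618] ytool deg 70.13 z [ 0.0063 -0.0026 -1.    ] F [ 0.06 -0.21  0.68] T [-0.006 -0.049  0.02 ] gap 0.0010841445301333224 g 0.0
0.07 60 [97. 95. 83.] [ 0.507 -0.126] [ 0.551 -0.091]
0.075 366 [110. 121. 121.] [ 0.506 -0.128] [ 0.552 -0.076]
0.08 36 [71. 80. 85.] [ 0.512 -0.118] [ 0.542 -0.089]
0.14 17 [90. 80. 68.] [ 0.519 -0.111] [ 0.538 -0.103]
0.145 23 [78. 71. 60.] [ 0.519 -0.116] [ 0.543 -0.1  ]
0.15 43 [54. 51. 44.] [ 0.519 -0.117] [ 0.543 -0.098]
0.155 36 [60. 56. 50.] [ 0.519 -0.116] [ 0.543 -0.098]
0.16 37 [48. 46. 43.] [ 0.52  -0.115] [ 0.543 -0.099]
0.165 39 [53. 51. 47.] [ 0.518 -0.116] [ 0.54  -0.103]
0.17 35 [49. 47. 43.] [ 0.518 -0.117] [ 0.541 -0.103]
0.175 16 [33. 31. 30.] [ 0.52  -0.117] [ 0.54  -0.107]
0.18 6 [67. 64. 56.] [ 0.539 -0.113] [ 0.545 -0.099]
0.185 25 [47. 44. 40.] [ 0.514 -0.134] [ 0.553 -0.079]
0.19 53 [29. 28. 27.] [ 0.509 -0.138] [ 0.553 -0.079]
0.195 28 [21. 20. 20.] [ 0.507 -0.141] [ 0.54  -0.109]
0.2 29 [18. 18. 18.] [ 0.506 -0.145] [ 0.538 -0.118]
0.205 54 [28. 27. 25.] [ 0.505 -0.149] [ 0.549 -0.101]
0.21 69 [29. 29. 27.] [ 0.503 -0.153] [ 0.549 -0.1  ]
0.215 56 [29. 28. 26.] [ 0.501 -0.158] [ 0.549 -0.098]
f740.png
side0.png
side2.png
top0.png
topcrop.png
w1.png
w1c.png
wrist2.png
ws3.png
```

With the fingers shut the tips are at z of about 0.142 while the TCP reads 0.130. The real fingertips are therefore about 26 mm higher than the nose length implies, and the fingers closed just over the cap's top. I'll measure the tip height at the grasp opening.

```bash
python3 -m pendant '[[[0,0,0,0,0,0,0.53],[0,0,0,0,0,0,0.53],[0,0,0,0,0,0,0.53],[0,0,0,0,0,0,0.53],[0,0,0,0,0,0,0.53],[0,0,0,0,0,0,0.53]]]'
python3 fing.py
python3 - <<'E'
import cv2;from h import *
from station import eyes
d=eyes.snapshot("wrist"); W=cloud(d); z=W[...,2]
m=((np.hypot(W[...,0]-.529,W[...,1]+.1)<.04)&(z>.074)&(z<.085)).astype(np.uint8)
h=cv2.convexHull(max(cv2.findContours(m,0,1)[0],key=cv2.contourArea))[:,0]
p=W[h[:,1],h[:,0]][:,:2]; print(m.sum(),hexang(p),(p.min(0)+p.max(0))/2,np.median(z[m>0]))
E
```

```text
t: 8.05
tcp_pos: [0.529, -0.0996, 0.1264]
tool_rot: [0.173, 0.985, 0.0, -0.0]
force: [0.4, 0.0, -0.2]
finger_gap: 0.53
gripper_force: 0.0
t 8.05 tcp [ 0.529  -0.0996  0.1264] q [-0.394  0.545  1.738 -0.     0.86  -1.618] ytool deg 70.12 z [-4.e-04  2.e-04 -1.e+00] F [ 0.41  0.   -0.16] T [ 0.015 -0.001  0.032] gap 0.5299074266908025 g 0.0
0.07 67 [98. 95. 84.] [ 0.507 -0.126] [ 0.551 -0.089]
0.075 364 [110. 121. 122.] [ 0.507 -0.128] [ 0.552 -0.075]
0.08 29 [71. 79. 85.] [ 0.515 -0.118] [ 0.542 -0.091]
0.135 3 [91. 77. 60.] [ 0.517 -0.126] [ 0.54  -0.078]
0.14 36 [78. 68. 55.] [ 0.509 -0.133] [ 0.549 -0.076]
0.145 39 [61. 56. 49.] [ 0.509 -0.136] [ 0.549 -0.078]
0.15 50 [43. 41. 38.] [ 0.51  -0.138] [ 0.546 -0.08 ]
0.155 44 [43. 41. 38.] [ 0.51  -0.138] [ 0.547 -0.079]
0.16 48 [47. 44. 40.] [ 0.51  -0.136] [ 0.547 -0.079]
0.165 51 [49. 46. 42.] [ 0.509 -0.138] [ 0.547 -0.08 ]
0.17 37 [45. 43. 38.] [ 0.509 -0.138] [ 0.547 -0.079]
0.175 9 [55. 53. 48.] [ 0.514 -0.138] [ 0.548 -0.078]
0.18 13 [39. 37. 34.] [ 0.529 -0.137] [ 0.551 -0.076]
0.185 41 [38. 35. 32.] [ 0.5   -0.155] [ 0.557 -0.059]
0.19 80 [33. 32. 31.] [ 0.499 -0.157] [ 0.559 -0.058]
0.195 69 [35. 35. 33.] [ 0.498 -0.158] [ 0.547 -0.084]
0.2 37 [28. 27. 26.] [ 0.498 -0.158] [ 0.551 -0.086]
0.205 49 [33. 32. 30.] [ 0.5   -0.158] [ 0.555 -0.078]
0.21 37 [31. 30. 29.] [ 0.507 -0.158] [ 0.554 -0.081]
0.215 31 [28. 28. 27.] [ 0.509 -0.158] [ 0.551 -0.088]
2933 (np.float64(4.0), np.float64(0.044191818075939415), np.float64(0.04997507847924976)) [ 0.52986141 -0.09878485] 0.07827209576331862
```

```bash
ls pics|grep f8
```

```text
f805.png
```

The tips are at about TCP + 13 mm at this opening, and the cap drifts clockwise at about 2.2°/s by itself, now at 4°. I'll open, turn to about 61°, go down to TCP 0.043 and grip.

```bash
python3 -m pendant '[[[0,0,0,0,0,0.66,1],[0,0,0,0,0,0.66,1],[0,0,0,0,0,0,1],[0,0,0.03,0,0,0,1],[0,0,0.03,0,0,0,1],[0,0,0.03,0,0,0,1],[0,0,0.0143,0,0,0,1],[0,0,0,0,0,0,0],[0,0,0,0,0,0,0],[0,0,0,0,0,0,0],[0,0,0,0,0,0,0],[0,0,0,0,0,0,0],[0,0,0,0,0,0,0],[0,0,0,0,0,0,0],[0,0,0,0,0,0,0]]]' 40
python3 where.py
```

```text
t: 9.65
tcp_pos: [0.5298, -0.1001, 0.0444]
tool_rot: [0.25, 0.968, -0.0, 0.001]
force: [-1.1, -1.1, 6.3]
finger_gap: 0.511
gripper_force: 45.0
t 9.65 tcp [ 0.5298 -0.1001  0.0444] q [-0.394  0.684  1.783 -0.     0.672 -1.459] ytool deg 61.06 z [ 0.0021 -0.0011 -1.    ] F [-1.07 -1.11  6.34] T [-0.148  0.152  0.035] gap 0.5113691248767679 g 44.99616801738739
```

```bash
python3 -m pendant '[[[0,0,0.0001,0,0,0.9,0],[0,0,0.0001,0,0,0.9,0],[0,0,0.0001,0,0,0.9,0],[0,0,0.0001,0,0,0.9,0],[0,0,0.0001,0,0,0.9,0],[0,0,0.0001,0,0,0.9,0],[0,0,0,0,0,0,0]]]'
python3 where.py; python3 -m pendant '[[[0,0,0,0,0,0,0]]]' >/dev/null; python3 where.py
```

```text
t: 10.35
tcp_pos: [0.5298, -0.1, 0.0438]
tool_rot: [0.546, 0.838, 0.0, 0.001]
force: [-0.4, -0.9, 5.1]
finger_gap: 0.504
gripper_force: 45.0
t 10.35 tcp [ 0.5298 -0.1     0.0438] q [-0.394  0.685  1.784 -0.     0.671 -0.809] ytool deg 23.81 z [ 0.0021 -0.001  -1.    ] F [-0.39 -0.93  5.09] T [-0.092  0.194 -0.028] gap 0.504292452288584 g 44.96457517147064
t 10.45 tcp [ 0.5298 -0.1     0.0438] q [-0.394  0.685  1.784 -0.     0.671 -0.811] ytool deg 23.91 z [ 2.1e-03 -9.0e-04 -1.0e+00] F [-1.27 -0.98  5.75] T [-0.109  0.211  0.007] gap 0.5031907978376676 g 44.96261179447174
```

```bash
cat > chk.py <<'E'
import sys,numpy as np
from station import monitor
s=monitor.sense(); T=s["ft_torque"][2]; print("t %.2f q6 %.3f Tz %.3f tau6 %.3f z %.4f gap %.3f"%(s["t"],s["q"][5],T,s["tau"][5],s["tcp_pos"][2],s["finger_gap"]))
sys.exit(T>float(sys.argv[1]))
E
P="python3 -m pendant"; C="python3 chk.py 0.17"
$P '[[[0,0,0.0001,0,0,0.5,0]]]' >/dev/null && $C && $P '[[[0,0,0.0001,0,0,0.5,0]]]' >/dev/null && $C && $P '[[[0,0,0.0001,0,0,0.5,0]]]' >/dev/null && $C && $P '[[[0,0,0.0001,0,0,0.5,0]]]' >/dev/null && $C && $P '[[[0,0,0.0001,0,0,0.5,0]]]' >/dev/null && $C && $P '[[[0,0,0.0001,0,0,0.5,0]]]' >/dev/null && $C && $P '[[[0,0,0.0001,0,0,0.5,0]]]' >/dev/null && $C && $P '[[[0,0,0.0001,0,0,0.5,0]]]' >/dev/null && $C && $P '[[[0,0,0.0001,0,0,0.5,0]]]' >/dev/null && $C && $P '[[[0,0,0.0001,0,0,0.5,0]]]' >/dev/null && $C && $P '[[[0,0,0.0001,0,0,0.5,0]]]' >/dev/null && $C && $P '[[[0,0,0.0001,0,0,0.5,0]]]' >/dev/null && $C
```

```text
t 10.55 q6 -0.750 Tz 0.014 tau6 -0.528 z 0.0438 gap 0.505False
```

```bash
sed -i 's/sys.exit(\(.*\))$/sys.exit(int(\1))/' chk.py
P="python3 -m pendant"; C="python3 chk.py 0.17"
$P '[[[0,0,0.0001,0,0,0.5,0]]]' >/dev/null && $C && $P '[[[0,0,0.0001,0,0,0.5,0]]]' >/dev/null && $C && $P '[[[0,0,0.0001,0,0,0.5,0]]]' >/dev/null && $C && $P '[[[0,0,0.0001,0,0,0.5,0]]]' >/dev/null && $C && $P '[[[0,0,0.0001,0,0,0.5,0]]]' >/dev/null && $C && $P '[[[0,0,0.0001,0,0,0.5,0]]]' >/dev/null && $C && $P '[[[0,0,0.0001,0,0,0.5,0]]]' >/dev/null && $C && $P '[[[0,0,0.0001,0,0,0.5,0]]]' >/dev/null && $C && $P '[[[0,0,0.0001,0,0,0.5,0]]]' >/dev/null && $C && $P '[[[0,0,0.0001,0,0,0.5,0]]]' >/dev/null && $C && $P '[[[0,0,0.0001,0,0,0.5,0]]]' >/dev/null && $C && $P '[[[0,0,0.0001,0,0,0.5,0]]]' >/dev/null && $C
```

```text
t 10.65 q6 -0.689 Tz 0.095 tau6 -0.363 z 0.0437 gap 0.504
t 10.75 q6 -0.629 Tz -0.032 tau6 -0.357 z 0.0436 gap 0.507
t 10.85 q6 -0.569 Tz 0.047 tau6 -0.357 z 0.0435 gap 0.503
t 10.95 q6 -0.509 Tz 0.083 tau6 -0.357 z 0.0435 gap 0.504
t 11.05 q6 -0.449 Tz 0.017 tau6 -0.357 z 0.0434 gap 0.508
t 11.15 q6 -0.389 Tz 0.009 tau6 -0.357 z 0.0433 gap 0.503
t 11.25 q6 -0.329 Tz 0.029 tau6 -0.357 z 0.0433 gap 0.506
t 11.35 q6 -0.269 Tz 0.118 tau6 -0.313 z 0.0432 gap 0.507
t 11.45 q6 -0.209 Tz 0.263 tau6 -0.165 z 0.0432 gap 0.502
```

```bash
for i in 1 2 3; do python3 -m pendant '[[[0,0,0,0,0,0,0]]]' >/dev/null; python3 chk.py 1; done
```

```text
t 11.55 q6 -0.210 Tz 0.027 tau6 0.179 z 0.0432 gap 0.507
t 11.65 q6 -0.211 Tz 0.017 tau6 0.026 z 0.0432 gap 0.506
t 11.75 q6 -0.211 Tz 0.054 tau6 0.020 z 0.0432 gap 0.502
```

```bash
P="python3 -m pendant"; C="python3 chk.py 0.3"
$P '[[[0,0,0,0,0,0.3,0]]]' >/dev/null && $C && $P '[[[0,0,0,0,0,0.3,0]]]' >/dev/null && $C && $P '[[[0,0,0,0,0,0,0]]]' >/dev/null && $C && $P '[[[0,0,0,0,0,0,0]]]' >/dev/null && $C && $P '[[[0,0,0,0,0,0,0]]]' >/dev/null && $C
```

```text
t 11.85 q6 -0.175 Tz 0.210 tau6 -0.104 z 0.0432 gap 0.511
t 11.95 q6 -0.139 Tz 0.263 tau6 0.050 z 0.0432 gap 0.503
t 12.05 q6 -0.139 Tz 0.162 tau6 0.270 z 0.0432 gap 0.503
t 12.15 q6 -0.140 Tz 0.212 tau6 0.166 z 0.0432 gap 0.508
t 12.25 q6 -0.140 Tz 0.166 tau6 0.163 z 0.0432 gap 0.503
```

```bash
P="python3 -m pendant"; C="python3 chk.py 0.45"
$P '[[[0,0,0,0,0,0.3,0]]]' >/dev/null && $C && $P '[[[0,0,0,0,0,0.25,0]]]' >/dev/null && $C ; for i in 1 2 3 4 5; do $P '[[[0,0,0,0,0,0,0]]]' >/dev/null; $C; done
```

```text
t 12.35 q6 -0.103 Tz 0.331 tau6 -0.016 z 0.0432 gap 0.503
t 12.45 q6 -0.073 Tz 0.423 tau6 0.196 z 0.0432 gap 0.506
t 12.55 q6 -0.074 Tz 0.330 tau6 0.354 z 0.0432 gap 0.504
t 12.65 q6 -0.074 Tz 0.267 tau6 0.267 z 0.0432 gap 0.509
t 12.75 q6 -0.074 Tz 0.243 tau6 0.265 z 0.0432 gap 0.500
t 12.85 q6 -0.074 Tz 0.296 tau6 0.265 z 0.0432 gap 0.506
t 12.95 q6 -0.074 Tz 0.269 tau6 0.265 z 0.0432 gap 0.503
```

The turning torque is about 0.38 N m and holds around 0.27, so the cap is snug. I'll let go, rise and measure the flap.

```bash
python3 -m pendant '[[[0,0,0,0,0,0,0.75],[0,0,0,0,0,0,0.75],[0,0,0,0,0,0,0.75],[0,0,0,0,0,0,0.75],[0,0,-0.03,0,0,0,0.75],[0,0,-0.05,0,0,0,0.75],[0,0,-0.05,0,0,0,0.75],[0,0,-0.05,0,0,0,0],[0,0,-0.05,0,0,0,0],[0,0,-0.05,0,0,0,0],[0,0,-0.05,0,0,0,0],[0,0,-0.02,0,0,0,0],[0,0,0,0,0,0,0],[0,0,0,0,0,0,0]]]'
python3 - <<'E'
from where import *
from station import eyes
for n in("top","side"):
    d=eyes.snapshot(n); np.savez(n+"5.npz",**d); W=cloud(d); px=d["pixels"].astype(int)
    g=(px.max(-1)-px.min(-1)<45)&(px.mean(-1)>90)&(abs(W[...,0]-.53)<.1)&(abs(W[...,1]-.01)<.1)&(W[...,2]>.1)&(W[...,2]<.31)
    q=W[g]; print(n,len(q),q.min(0),q.max(0)) 
    if n=="side":
        q=q[q[:,2]<.27]; a=np.polyfit(q[:,2],q[:,1],1); print("dy/dz",a[0],"theta",np.pi/2+np.arctan(a[0]),"y at .092",np.polyval(a,.092),"at .28",np.polyval(a,.28))
    z=W[...,2];m=((np.hypot(W[...,0]-.529,W[...,1]+.1)<.04)&(z>.07)&(z<.082)); 
    if m.sum()>100: print("cap",hexang(W[m][:,:2]))
E
```

```text
t: 14.35
tcp_pos: [0.5284, -0.0993, 0.3211]
tool_rot: [0.811, 0.585, -0.0, -0.001]
force: [-0.3, -0.2, -0.1]
finger_gap: -0.0
gripper_force: 0.0
t 14.35 tcp [ 0.5284 -0.0993  0.3211] q [-0.394  0.301  1.516  0.     1.326 -0.073] ytool deg -18.37 z [-1.3e-03  6.0e-04 -1.0e+00] F [-0.32 -0.17 -0.13] T [ 0.007  0.042 -0.001] gap -0.0003269002311177792 g 0.0
top 750 [ 0.43383055 -0.01602242  0.10960088] [ 0.56421772 -0.00441399  0.28551375]
side 10354 [ 0.43180836 -0.019788    0.10003132] [ 0.6225123  -0.00067398  0.28377089]
dy/dz -0.04367123407485618 theta 1.5271528239137986 y at .092 -0.005912938973732601 at .28 -0.014123130979805566
cap (np.float64(50.0), np.float64(0.04509419047227564), np.float64(0.04987406500944496))
```

The flap stands at 1.527 rad with its hinge at y of about -0.006. The cap eased back about 8° to a light seat. I'll align tool x with world +y, pass over the flap and go down behind it.

```bash
python3 -m pendant '[[[0,0,0,0,0,-0.89,0],[0,0,0,0,0,-0.89,0],[0,0,0,0,0,-0.89,0],[0.04,0,0,0,0,0,0],[0.05,0,0,0,0,0,0],[0.05,0,0,0,0,0,0],[0.05,0,0,0,0,0,0],[0,0,0.03,0,0,0,0],[0,0,0.04,0,0,0,0],[0,0,0.04,0,0,0,0],[0,0,0,0,0,0,0],[0,0,0,0,0,0,0]]]'
python3 - <<'E'
from where import *
y0,z0=s["tcp_pos"][1],s["tcp_pos"][2]
print("start",y0,z0)
for th in np.arange(1.5,-.01,-.125):
    y=-.006-.15*np.cos(th)+.003*np.sin(th)+.011; z=.092+.15*np.sin(th)+.003*np.cos(th)-.012
    print(round(th,3),round(y,4),round(z,4),"rows x %.4f z %.4f"%((y-y0)/.8,-(z-z0)/.8)); y0,z0=y,z
E
```

```text
t: 15.65
tcp_pos: [0.5284, 0.0524, 0.2328]
tool_rot: [0.707, 0.707, -0.001, -0.001]
force: [0.2, 0.3, 0.2]
finger_gap: 0.002
gripper_force: 0.0
t 15.65 tcp [0.5284 0.0524 0.2328] q [-0.112  0.386  1.65   0.     1.109 -0.111] ytool deg -0.02 z [-3.4e-03  4.0e-04 -1.0e+00] F [0.21 0.28 0.15] T [ 0.043 -0.078 -0.001] gap 0.0019683728849372003 g 0.0
start 0.052397608524426036 0.2328383158473573
1.5 -0.0026 0.2298 rows x -0.0688 z 0.0038
1.375 -0.0212 0.2277 rows x -0.0233 z 0.0026
1.25 -0.0395 0.2233 rows x -0.0228 z 0.0055
1.125 -0.057 0.2166 rows x -0.0219 z 0.0083
1.0 -0.0735 0.2078 rows x -0.0207 z 0.0110
0.875 -0.0888 0.1971 rows x -0.0192 z 0.0135
0.75 -0.1027 0.1844 rows x -0.0173 z 0.0158
0.625 -0.1149 0.1702 rows x -0.0152 z 0.0178
0.5 -0.1252 0.1545 rows x -0.0129 z 0.0196
0.375 -0.1335 0.1377 rows x -0.0103 z 0.0210
0.25 -0.1396 0.12 rows x -0.0076 z 0.0221
0.125 -0.1435 0.1017 rows x -0.0048 z 0.0229
0.0 -0.145 0.083 rows x -0.0019 z 0.0233
```

```bash
python3 -m pendant '[[[-0.035,0,0.002,0,0,0,0],[-0.018,0,0.001,0,0,0,0],[-0.0158,0,0.001,0,0,0,0],[-0.0117,0,0.0013,0,0,0,0],[-0.0117,0,0.0013,0,0,0,0],[-0.0114,0,0.0027,0,0,0,0],[-0.0114,0,0.0028,0,0,0,0],[-0.011,0,0.0041,0,0,0,0],[-0.011,0,0.0042,0,0,0,0],[-0.0103,0,0.0055,0,0,0,0],[-0.0104,0,0.0055,0,0,0,0],[-0.0096,0,0.0067,0,0,0,0],[-0.0096,0,0.0068,0,0,0,0]]]'
cat > fl.py <<'E'
from where import *
from station import eyes
d=eyes.snapshot("side"); W=cloud(d); px=d["pixels"].astype(int)
g=(px.max(-1)-px.min(-1)<45)&(px.mean(-1)>80)&(abs(W[...,0]-.53)<.1)&(W[...,1]<0)&(W[...,1]>-.22)&(W[...,2]>.097)&(W[...,2]<.31)&(abs(W[...,0]-.53)>.05)
q=W[g]; print(len(q)); 
if len(q)>50: e=q[:,2]-.092; b=-(q[:,1]+.006); th=np.arctan2(e,b); print("theta",np.percentile(th,[10,50,90]))
cv2.imwrite("pics/fl%d.png"%(s["t"]*100),d["pixels"][...,::-1])
E
python3 fl.py
```

```text
t: 16.95
tcp_pos: [0.529, -0.0898, 0.1975]
tool_rot: [0.707, 0.707, -0.0, -0.0]
force: [0.9, 0.7, -0.3]
finger_gap: -0.005
gripper_force: 0.4
t 16.95 tcp [ 0.529  -0.0898  0.1975] q [-0.377  0.438  1.678 -0.     1.025 -0.376] ytool deg -0.01 z [-2.e-04  1.e-04 -1.e+00] F [ 0.9   0.74 -0.34] T [ 0.087 -0.109  0.021] gap -0.004605759345482942 g 0.4247624750405521
498
theta [0.87035257 0.89507367 0.92388167]
```

The flap follows, now at about 0.9 rad. I'll carry on to 0.125 and then press gently.

```bash
python3 -m pendant '[[[-0.0086,0,0.0079,0,0,0,0],[-0.0087,0,0.0079,0,0,0,0],[-0.0076,0,0.0089,0,0,0,0],[-0.0076,0,0.0089,0,0,0,0],[-0.0064,0,0.0098,0,0,0,0],[-0.0065,0,0.0098,0,0,0,0],[-0.0052,0,0.0105,0,0,0,0],[-0.0051,0,0.0105,0,0,0,0],[-0.0038,0,0.011,0,0,0,0],[-0.0038,0,0.0111,0,0,0,0],[-0.0024,0,0.0114,0,0,0,0],[-0.0024,0,0.0115,0,0,0,0],[0,0,0,0,0,0,0]]]'
python3 fl.py
python3 -m pendant '[[[0,0,0.006,0,0,0,0],[0,0,0.006,0,0,0,0],[0,0,0.004,0,0,0,0],[0,0,0.003,0,0,0,0],[0,0,0,0,0,0,0]]]'; python3 fl.py
```

```text
t: 18.3
tcp_pos: [0.5279, -0.1433, 0.1011]
tool_rot: [0.707, 0.707, -0.001, -0.002]
force: [-1.1, -1.0, 0.1]
finger_gap: -0.001
gripper_force: 0.0
t 18.3 tcp [ 0.5279 -0.1433  0.1011] q [-0.469  0.595  1.731 -0.     0.819 -0.469] ytool deg -0.02 z [-0.003   0.0015 -1.    ] F [-1.11 -0.96  0.06] T [ 0.06  -0.031 -0.013] gap -0.000510914736843087 g 0.0
2955
theta [0.12696785 0.14062301 0.17855788]
t: 18.85
tcp_pos: [0.5288, -0.1434, 0.0871]
tool_rot: [0.707, 0.707, -0.0, -0.0]
force: [-0.6, 0.3, 0.8]
finger_gap: 0.002
gripper_force: 0.0
t 18.85 tcp [ 0.5288 -0.1434  0.0871] q [-0.469  0.618  1.739  0.     0.785 -0.469] ytool deg -0.01 z [-6.e-04  4.e-04 -1.e+00] F [-0.56  0.25  0.85] T [ 0.002  0.008 -0.019] gap 0.0016705772997823462 g 0.0
2146
theta [0.03659702 0.0471637  0.0749169 ]
```

```bash
cat > fz.py <<'E'
import sys
from station import monitor
s=monitor.sense(); print("%.4f Fz %.2f"%(s["tcp_pos"][2],s["force"][2])); sys.exit(int(s["force"][2]>6))
E
P="python3 -m pendant"; C="python3 fz.py"
$P '[[[0,0,0.00125,0,0,0,0],[0,0,0,0,0,0,0]]]' >/dev/null && $C && $P '[[[0,0,0.00125,0,0,0,0],[0,0,0,0,0,0,0]]]' >/dev/null && $C && $P '[[[0,0,0.00125,0,0,0,0],[0,0,0,0,0,0,0]]]' >/dev/null && $C && $P '[[[0,0,0.00125,0,0,0,0],[0,0,0,0,0,0,0]]]' >/dev/null && $C && $P '[[[0,0,0.00125,0,0,0,0],[0,0,0,0,0,0,0]]]' >/dev/null && $C && $P '[[[0,0,0.00125,0,0,0,0],[0,0,0,0,0,0,0]]]' >/dev/null && $C && $P '[[[0,0,0.00125,0,0,0,0],[0,0,0,0,0,0,0]]]' >/dev/null && $C && $P '[[[0,0,0.00125,0,0,0,0],[0,0,0,0,0,0,0]]]' >/dev/null && $C
```

```text
0.0865 Fz 0.63
0.0854 Fz 0.56
0.0844 Fz 0.26
0.0839 Fz 3.40
0.0838 Fz 10.23
```

The flap is seated: the force rises to 10 N at the expected height. I'll back off and check.

```bash
python3 -m pendant '[[[0,0,-0.01,0,0,0,0],[0,0,-0.04,0,0,0,0],[0,0,-0.05,0,0,0,0],[0,0,-0.05,0,0,0,0],[-0.04,0,-0.02,0,0,0,0],[-0.04,0,0,0,0,0,0],[0,0,0,0,0,0,0],[0,0,0,0,0,0,0],[0,0,0,0,0,0,0]]]'
python3 - <<'E'
from where import *
from station import eyes
d=eyes.snapshot("side"); W=cloud(d); cv2.imwrite("pics/end.png",d["pixels"][...,::-1])
m=(abs(W[...,0]-.528)<.08)&(W[...,1]<-.02)&(W[...,1]>-.165)&(W[...,2]>.08)&(W[...,2]<.12); q=W[m]
print(len(q),"slope",-np.polyfit(q[:,1],q[:,2],1)[0],np.median(q[:,2]))
E
```

```text
t: 20.8
tcp_pos: [0.5284, -0.2066, 0.2178]
tool_rot: [0.707, 0.707, -0.0, -0.001]
force: [0.0, -0.5, -1.3]
finger_gap: 0.0
gripper_force: 0.0
t 20.8 tcp [ 0.5284 -0.2066  0.2178] q [-0.57   0.453  1.58   0.     1.111 -0.57 ] ytool deg -0.0 z [-0.0015  0.0015 -1.    ] F [ 0.03 -0.53 -1.26] T [-0.017  0.012 -0.021] gap 0.0002460295103143871 g 0.0
4912 slope -0.0006444989875606236 0.09509557071175195
```

View pics/end.png

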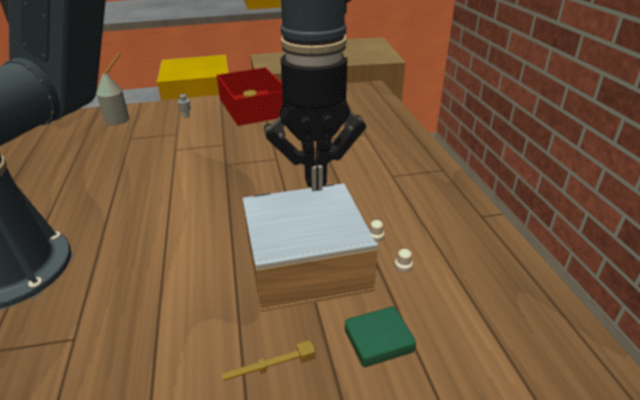

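The flap lies flat over the niche (px 245-375, 185-265) with a measured slope of about 0. The stem, cover and plugs are where they were, and the gripper is clear.

```bash
python3 -c "
from station import job; print(job.sign_off())"
```

```text
the job is handed in; nothing more can be done
None
```

I screwed the cap down to about 0.38 N m turning torque, inside the snug range, then swung the flap shut (measured flat) with the other parts left in place, and handed the job in at about 21 s; the sign-off returned no verdict.

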